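# Release the ratchet of the hold-down clamp and bring its arm down on the blank

## Task

Clamp the brass blank for engraving: on the green hold-down clamp, press the red thumb tab of the ratchet pawl all the way down, so that the pawl swings clear of the teeth, then push the raised arm down past its teeth until its rubber pad rests on the blank, leaving the pawl free. Only press and push with the fingertips or the outside of the fingers: take nothing between the fingers, do not raise the arm or shift the blank, and leave the other things on the bench alone.

Things in the scene. Friction and masses are not known exactly. Their poses are not given: they have to be found in the camera images.
- clamp: the hold-down clamp, fixed to the bench: a green cast base plate 90 mm (its x) by 330 mm (its y) and 14 mm high. Origin on the bench at the middle, 5 mm to the +y side of the plate's centre; +z up. All of it lies in the plane x = 0 of this frame: the arm points along +y, the thumb tab lies at the -y end. The steel anvil, 60 x 60 mm with its top 40 mm above the bench, is centred at y = +85 mm
- hold_arm (a joint): angle of the steel clamp arm, rad: it grows as the arm goes down. The arm rises at 0.95 rad above level when it reads 0 and is level at 0.95, where its pad lies flat on the 6 mm blank. It starts at 0.08 to 0.20. While the pawl is engaged a tooth stops the arm at about 0.22 (up to 0.26 under a hard push). With the pawl free it takes about 2 to 4 N straight down on the cross handle and stays where it is left (stiff hinge, it neither falls nor springs back)
- pawl (a joint): angle of the red pawl, a rocker 190 mm long over the teeth, rad: 0 to 0.04 engaged at the start, 0.4 at its end stop with the thumb tab fully down; its hook is above the tooth tips from about 0.15. It has a stiff pivot without a spring: about 3 N down on the tab moves it and it stays where it is left
- pawl_tab (a point): middle of the top face of the red thumb tab, 36 x 36 mm and 8 mm thick, about 162 mm above the bench when engaged. It swings about the pawl's pivot, which lies 62 mm towards the clamp's +y and 32 mm lower, so the tab sinks about 27 mm to its stop and moves about 8 mm to the clamp's -y side
- cross_handle (a point): centre of the wooden cross handle at the arm's end, a bar 24 mm in diameter and 94 mm long, lying level along the clamp's x axis. It travels on an arc of radius 170 mm about the hinge, from about 210 mm to 90 mm above the bench. The arm itself is a bar 16 mm wide from hinge to handle; its pad is 115 mm from the hinge, 44 mm below the arm's middle line
- hinge_point (a point): the arm's hinge axis, fixed in the clamp at y = -30 mm, 90 mm above the bench; the axis is along the clamp's x. With e = 0.95 minus the reading of joint hold_arm, the cross handle's centre is at 170 mm times cos(e) along the clamp's +y and 170 mm times sin(e) above this point
- blank: loose square brass blank 40 x 40 x 6 mm, lying on the anvil under the pad; origin at the centre of its underside. It may only be pressed on by the pad, not shifted by more than 10 mm
- pot: bystander beside the clamp: white ceramic pot with lid, 72 mm across, 69 mm high; origin under its centre
- tin: bystander beside the clamp: aluminium tin with orange band, 60 mm across, 45 mm high; origin under its centre
- bench_block: bystander beside the clamp: steel block 55 x 55 x 25 mm; origin under its centre
- burr_rack: bystander beside the clamp: wooden block 50 x 90 x 30 mm with small rotary burrs standing in it up to 66 mm; origin under its centre
- mug: bystander: black mug, 80 mm across, 75 mm high; origin under its centre
- hammer: bystander: hammer lying on the bench, 200 mm long
- wax_jar: bystander: amber jar with red cap, 64 mm across, 80 mm high; origin under its centre

How it is judged:
On the way, in this order (a step that is already met when the one before it is completed fails the run):
1. the pawl is pressed free of the teeth (joint above 0.25) while the arm is still up (value of joint pawl above 0.25 rad and value of joint hold_arm below 0.4 rad), for 0.2 s.
2. the arm is pushed down until its pad is on the blank (joint above 0.92) (value of joint hold_arm above 0.92 rad), for 0.2 s.
At the end, for the whole second after the job is handed in: The arm is down with its pad on the blank (hold_arm between 0.92 and 0.99, at rest), the pawl is still clear of the teeth (above 0.15), and the blank lies on the anvil within 10 mm of where it started (value of joint hold_arm between 0.92 and 0.99 rad and value of joint pawl above 0.15 rad and z of blank in the frame of clamp between 0.036 and 0.044 m and distance of blank from where it was at the start of the episode below 0.01 m and not (velocity of joint hold_arm above 0.05 rad/s or velocity of joint hold_arm below -0.05 rad/s)); the robot touches nothing.
It fails at once if the arm is raised instead of pushed down (joint below 0.03) (value of joint hold_arm below 0.03 rad).
It fails at once if the cross handle or the thumb tab is taken between the fingers instead of pushed from outside (distance between the grasp point and cross_handle below 0.022 m or distance between the grasp point and pawl_tab below 0.01 m).
It fails at once if the blank is shifted or lifted by more than 10 mm (distance of blank from where it was at the start of the episode above 0.01 m).
It fails at once if another thing on the bench is moved or lifted by more than 25 mm (distance of any of pot, tin, bench_block, burr_rack, mug, hammer, wax_jar from where it was at the start of the episode above 0.025 m).
It also fails if it takes over 42 s, if anything falls off the work surface, if the arm or the gripper's body presses on something with over 40 N, if the wrist force passes 120 N, or if a joint passes its speed limit or range.

## Robot

A 6-joint arm with a two-finger parallel gripper is mounted at the origin on the work surface. World frame = base frame: x ahead of the robot, y to its left, z up, the work surface at z = 0. Lengths are in m, angles in rad, forces in N, time in s.
With the tool pointing down it reaches from about 0.25 to 0.725 m from the base axis. Payload 9.7 kg.
Tool frame: the origin (TCP) lies between the finger pads; the fingertips stand 19 mm ahead of it and the grasp point (between the pads) is the TCP (ctrl.tips_ahead is the distance from the TCP to the fingertips, in m); z points along the fingers, x is the direction in which the jaws open and shut, and the axes are right-handed (so a half turn about z gives the same grasp; the last joint's range is limited). The gripper opens to 85 mm and grips with 20 to 120 N. Pads are 22 mm wide; open, the fingers measure 114 mm over their backs; the gripper's body (76 mm by 85 mm) begins 54 mm behind the grasp point. The pads swing forward as they close: fully open they stand 13 mm farther back than shut.
Start: joints at [1.249, 0.087, 0.176, 1.66, 0, 1.571], TCP at [0.174, 0.522, 0.25] pointing down, gripper open.
Joint ranges: [-3.13, 3.13], [-0.85, 1.81], [-1.15, 1.24], [-2.2, 2.28], [-1.44, 1.52], [-3.14, 3.14]. Speed limits (rad/s): [2.22, 2.22, 2.57, 3.14, 3.14, 3.14].

## Interface

Orientations are given as a rotation vector (axis times angle).
In Python, from cell import ctrl, eyes, recognise, masks_of, mark_of gives the robot as it stands.
- The arm moves only by the shell command python3 -m pendant 'ROWS' [FORCE]. ROWS is JSON, a list of rows, each a list of 7 numbers: the opening, from 0 (shut) to 1 (fully open), then the shift along the tool's x, y, z in units of 40 mm (1.0 is 40 mm), then the turn, a rotation vector about the tool's x, y, z in rad. A call has exactly 5 rows; each row shifts and turns the commanded pose from where the row before left it, along the tool's axes as they then stand; what a row does not reach is not made up. A row lasts 1/12 s, in which the tool goes at most 41.7 mm and 7.16 degrees, less where a joint would pass 70% of its speed; a pose out of reach is approached as far as the arm can. A call is refused whole if a number of a shift passes 1 or a number of a turn 0.125, either way. A call with a gripper value outside its range is refused whole. The fingers move at their own pace and stop on an object; FORCE is the grip in N (left out, the last holds). Time passes only in rows, so rows that do not move let the fingers close, or fill a call up. It gives the time, the measured TCP pose, the force and the opening at its end, in the units of the state.
- ctrl.state(): the state, without advancing time (a new reading comes with each control period).
- eyes.grab_frame(name): name is "side" or "top"; returns the picture (384x512x3 uint8, red, green, blue); there is no depth.
- eyes.camera_info(name): a dict with "vfov" (degrees; the focal length in pixels is half the picture's height over the tangent of half this angle, whatever the lens; pixels are square), "cx", "cy" (the principal point, pixels), "dist" ([k1, k2, p1, p2, k3] as OpenCV has them; the pictures are not rectified), "view" (4x4, takes a point from world to camera coordinates). Camera axes: x right, y down, z forward; pixel columns grow to the right and rows downward; lengths in m; the calibration is good to about 2 mm. A picture is of the moment at which its call begins. camera_info takes no time and is no camera call.
- ctrl.close_job(): hands the job in, once; it reports no verdict.
Trained networks look in the newest picture that a camera, given by its name, has taken for a name from the list of things; names that differ only in an ending like _2 or _b are one class to them, and where a whole thing is asked for, a point or a joint stands for the part that bears it (a point fixed in the world has none). Each returns a list of dicts, best first, with "p" (0 to 1); they miss things now and then, are a little off and sometimes report something else, mostly with a low value. They report only what shows in the picture. A call takes as long as a camera call.
- recognise(camera, name): "centre" ([row, column] in pixels, amid what is visible of it).
- masks_of(camera, name): "mask" (384x512 bool, what is visible of it) and "centre" ([row, column] in pixels, amid what is visible of it).
- mark_of(camera, name): "centre" ([row, column] in pixels: a listed point, or the origin of a listed thing).
The state is a dict: "time_s": time; "joints": joint angles; "qvel": joint speeds; "tau": joint torques, N m; "ee_pos": TCP position; "orientation": TCP orientation; "wrist_force": force on the tool from outside, world axes, zero at the start; "wrist_torque": the same for the moment, N m; "grip_width": finger opening in m.
Only numpy, scipy, OpenCV 4.12 (cv2) and the standard library are available. Lean on these libraries where they do the work, as an engineer would, in place of code of your own. Each camera call takes 0.05 s, during which the arm holds its last target.

## Working session

There is one attempt and no reset: what is moved stays moved. The work goes in short steps, Python scripts to look and compute and a shell command to move; the robot and the scene stay as the last step left them, time stands still between calls to the robot, and variables do not carry over. Pictures are saved under pics/ and viewed, and the job is handed in when it is done.

```bash
mkdir -p pics; ls; cat > h.py <<'E'
import numpy as np, cv2
from cell import ctrl, eyes, recognise, masks_of, mark_of
def save(cam,name):
    im=eyes.grab_frame(cam); cv2.imwrite('pics/'+name,im[:,:,::-1]); return im
def cam(c):
    i=eyes.camera_info(c); f=192/np.tan(np.radians(i['vfov'])/2)
    K=np.array([[f,0,i['cx']],[0,f,i['cy']],[0,0,1.]]); V=np.array(i['view']); return K,np.array(i['dist'],float),V
def ray(c,rc):
    K,d,V=cam(c); u=cv2.undistortPoints(np.array([[[rc[1],rc[0]]]],float),K,d)[0,0]
    R=V[:3,:3];o=-R.T@V[:3,3];v=R.T@np.array([u[0],u[1],1]);return o,v/np.linalg.norm(v)
def atz(c,rc,z):
    o,v=ray(c,rc);return o+v*(z-o[2])/v[2]
def tri(rs,rt):
    o1,v1=ray('side',rs);o2,v2=ray('top',rt)
    A=np.array([v1,-v2]).T;s=np.linalg.lstsq(A,o2-o1,rcond=None)[0]
    a=o1+s[0]*v1;b=o2+s[1]*v2;return (a+b)/2,np.linalg.norm(a-b)
def proj(c,p):
    K,d,V=cam(c);q,_=cv2.projectPoints(np.array(p,float).reshape(-1,1,3),cv2.Rodrigues(V[:3,:3])[0],V[:3,3],K,d);return q[:,0,::-1]
E
python3 - <<'E'
from h import *
np.set_printoptions(precision=4,suppress=True)
save('side','s0.png');save('top','t0.png')
for n in ['clamp','pawl_tab','cross_handle','hinge_point','blank']:
    r={}
    for c in ['side','top']:
        m=mark_of(c,n); r[c]=m
        print(n,c,[(x['centre'],round(x['p'],2)) for x in m[:2]])
    if r['side'] and r['top']: print(tri(r['side'][0]['centre'],r['top'][0]['centre']))
print(ctrl.state())
E
```

```text
pics
clamp side [([226.3, 252.9], 0.79)]
clamp top [([181.7, 258.8], 0.6)]
(array([ 0.5803, -0.0509, -0.0115]), np.float64(0.016431601300125526))
pawl_tab side [([164.7, 250.9], 0.57)]
pawl_tab top [([160.8, 305.7], 0.68)]
(array([ 0.6137, -0.1968,  0.1693]), np.float64(0.01320113698452643))
cross_handle side [([182.9, 247.8], 0.66)]
cross_handle top [([179.2, 230.3], 0.96)]
(array([0.5613, 0.0421, 0.2255]), np.float64(0.011729204684622917))
hinge_point side [([202.1, 252.0], 0.72), ([228.4, 253.4], 0.69)]
hinge_point top []
blank side [([230.3, 251.5], 0.55), ([166.1, 249.1], 0.23)]
blank top [([186.0, 234.4], 0.54)]
(array([0.5629, 0.0359, 0.0336]), np.float64(0.008045399425305477))
{'time_s': 0.6, 'joints': array([ 1.249 ,  0.0869,  0.1759,  1.6597, -0.    ,  1.5708]), 'qvel': array([-0.0007, -0.001 ,  0.001 ,  0.0001,  0.0014, -0.0008]), 'tau': array([ -0.0015, -51.983 ,  46.4684,   0.0014,  -0.0002,  -0.    ]), 'ee_pos': array([0.174 , 0.5218, 0.2503]), 'orientation': array([-2.5486, -1.8369, -0.0001]), 'wrist_force': array([-0.2552, -0.2402, -1.2433]), 'wrist_torque': array([-0.0113,  0.0107, -0.0353]), 'grip_width': 0.0856088655197449}
```

```bash
python3 -c "
import cv2
for n in ['s0','t0']:
    i=cv2.imread(f'pics/{n}.png');cv2.imwrite(f'pics/{n}b.png',cv2.resize(i[100:300,130:400],None,fx=2.9,fy=2.9,interpolation=cv2.INTER_CUBIC))"
```

```text
(no output)
```

View pics/s0.png

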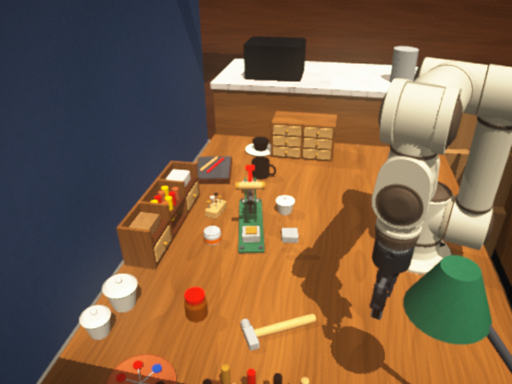

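View pics/t0.png

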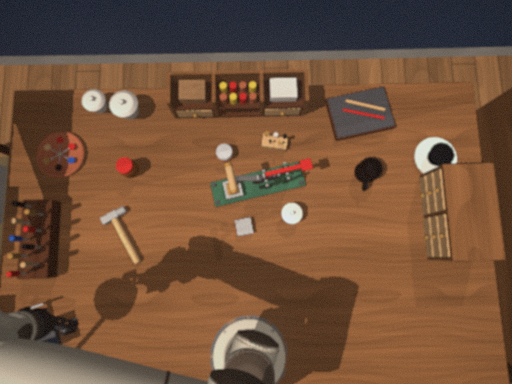

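View pics/s0b.png

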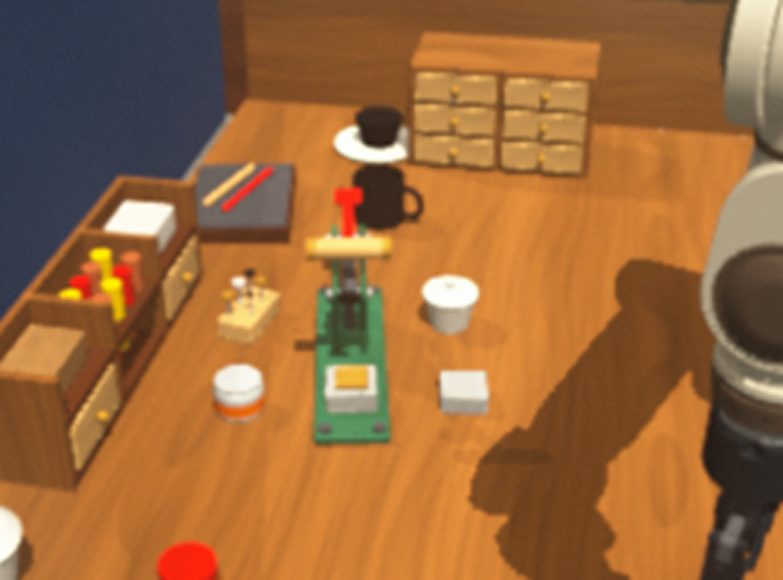

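View pics/t0b.png

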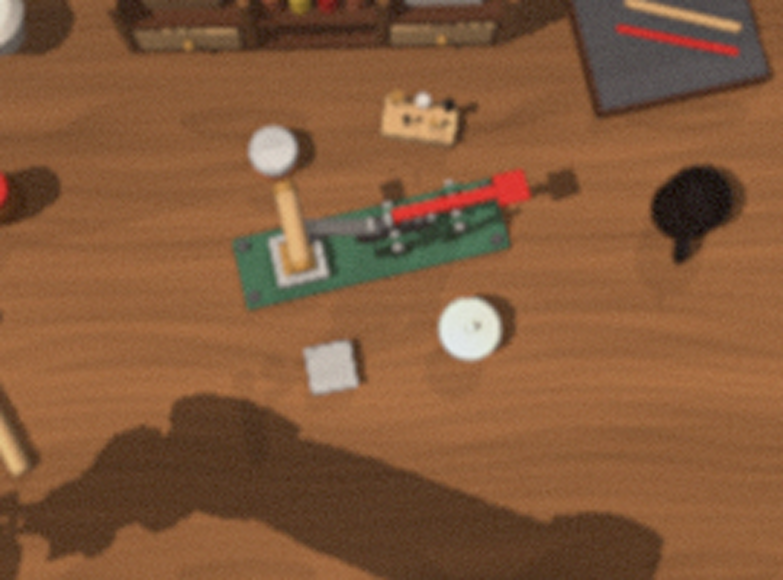

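```bash
cat > fit.py <<'E'
from h import *
from scipy.optimize import least_squares
np.set_printoptions(precision=4,suppress=True)
def c2p(x,y): return [100+y/2.9,130+x/2.9]
obs=[]
# clamp frame pts
def pts(q,pa):
    e=.95-q; h=np.array([0,-.03+.17*np.cos(e),.09+.17*np.sin(e)])
    r=np.array([-.062,.032]);c,s=np.cos(pa),np.sin(pa)
    t=np.array([0,-.03,0])  # unused
    return h
def W(P,p): c,s=np.cos(P[2]),np.sin(P[2]); return np.array([P[0]+c*p[0]-s*p[1],P[1]+s*p[0]+c*p[1],p[2]])
C=lambda sx,sy:(lambda P:[sx*.045,-.005+sy*.165,.014])
H=lambda d:(lambda P:pts(P[3],0)+np.array([d,0,0]))
T=lambda P:[0,P[4],.163]
A=lambda sx,sy:(lambda P:[sx*.03,.085+sy*.03,.04])
obs=[('top',C(1,1),c2p(250,308)),('top',C(-1,1),c2p(234,240)),('top',C(1,-1),c2p(510,247)),
('side',C(1,1),c2p(389,440)),('side',C(-1,1),c2p(315,440)),
('top',H(0),[179.2,230.3]),('side',H(0),c2p(348,247)),('side',H(.047),c2p(391,246)),('side',H(-.047),c2p(306,247)),('top',H(.047),c2p(299,272)),('top',H(-.047),c2p(281,182)),
('top',T,c2p(512,188)),('side',T,c2p(348,196)),('side',A(1,1),c2p(377,391)),('side',A(-1,1),c2p(326,391))]
def f(P): return np.concatenate([proj(c,W(P,g(P)))[0]-np.array(o) for c,g,o in obs])
if __name__=='__main__':
    for y0 in (0,.2,-.2):
        s=least_squares(f,[.58,-.05,y0,.14,-.15],loss='soft_l1');print(s.x,s.cost)
    print(s.fun.reshape(-1,2))
    P=s.x
    print('tab',W(P,T(P)),'handle',W(P,H(0)(P)))
    for n in ['pot','tin','bench_block','burr_rack','mug']:
        for c in ['top','side']:
            eyes.grab_frame(c) if n=='pot' else 0
            m=mark_of(c,n)
            if m: print(n,c,atz(c,m[0]['centre'],0),m[0]['p'])
E
python3 fit.py
```

```text
[ 0.5657 -0.0414  0.0655  0.1028 -0.1559] 295.7551405482686
[ 0.5658 -0.0414  0.0658  0.1028 -0.1559] 295.75513992955064Traceback (most recent call last):
  File "fit.py", line 24, in <module>
    s=least_squares(f,[.58,-.05,y0,.14,-.15],loss='soft_l1');print(s.x,s.cost)
    return func(*args, **kwargs)
    result = trf(vector_fun.fun, vector_fun.jac, x0, f0, J0, lb, ub, ftol, xtol,
                 gtol, max_nfev, x_scale, loss_function, tr_solver,
                 tr_options.copy(), verbose, callback=callback_wrapped)
    return trf_no_bounds(
        fun, jac, x0, f0, J0, ftol, xtol, gtol, max_nfev, x_scale,
        loss_function, tr_solver, tr_options, verbose, callback=callback)
    J = jac(x)
    self._update_jac()
    ~~~~~~~~~~~~~~~~^^
    self.J = self.jac_wrapped(xp_copy(self.x), f0=self.f)
             ~~~~~~~~~~~~~~~~^^^^^^^^^^^^^^^^^^^^^^^^^^^^
    J, dct = approx_derivative(
             ~~~~~~~~~~~~~~~~~^
        self.fun,
        ^^^^^^^^^
    ...<2 lines>...
        **self.finite_diff_options,
        ^^^^^^^^^^^^^^^^^^^^^^^^^^^
    )
    ^
    J, _nfev = _dense_diff
[... 446 characters left out ...]
^^^^^^^^^^^^^^^^^^^^^^^
    return np.atleast_1d(self.fun(x))
                         ~~~~~~~~^^^
    return self.f(x, *self.args, **self.kwargs)
           ~~~~~~^^^^^^^^^^^^^^^^^^^^^^^^^^^^^^
  File "fit.py", line 21, in f
    def f(P): return np.concatenate([proj(c,W(P,g(P)))[0]-np.array(o) for c,g,o in obs])
                                     ~~~~^^^^^^^^^^^^^
  File "h.py", line 18, in proj
    K,d,V=cam(c);q,_=cv2.projectPoints(np.array(p,float).reshape(-1,1,3),cv2.Rodrigues(V[:3,:3])[0],V[:3,3],K,d);return q[:,0,::-1]
          ~~~^^^
  File "h.py", line 6, in cam
    i=eyes.camera_info(c); f=192/np.tan(np.radians(i['vfov'])/2)
ValueError: time passes only in moves, steps and waits
```

```bash
python3 - <<'E'
s=open('h.py').read()
s=s.replace("def cam(c):","import functools\n@functools.lru_cache(None)\ndef cam(c):")
open('h.py','w').write(s)
s=open('fit.py').read()
s=s.replace("[sx*.045","[-sx*.045").replace("np.array([d,0","np.array([-d,0").replace("[sx*.03","[-sx*.03")
open('fit.py','w').write(s)
E
python3 fit.py; cp fit.py fit0.py
```

```text
[ 0.5763 -0.0399  0.2097  0.1047 -0.1616] 8.212655499878837
[ 0.5763 -0.0399  0.2097  0.1047 -0.1616] 8.21265549987164
[ 0.5763 -0.0399  0.2097  0.1047 -0.1616] 8.212655499875645
[[ 0.2916 -1.5685]
 [-0.8784 -1.4926]
 [ 0.1282 -0.043 ]
 [-2.4736  0.6961]
 [-2.0671 -0.6585]
 [-0.6878  0.2197]
 [ 0.2009  0.3603]
 [ 0.3213 -0.0262]
 [ 0.4262  0.405 ]
 [-0.3596  0.853 ]
 [ 1.0159  0.2277]
 [-0.3568 -0.4685]
 [-1.859   0.2808]
 [ 0.1816  0.0048]
 [ 0.4497 -0.0162]]
tab [ 0.6099 -0.1979  0.163 ] handle [0.559  0.0411 0.2172]
pot top [ 0.4659 -0.1607  0.    ] 0.79
pot side [ 0.4797 -0.1465  0.    ] 0.69
tin top [0.6861 0.0742 0.    ] 0.78
tin side [ 0.564  -0.0175  0.    ] 0.53
bench_block top [0.4328 0.0051 0.    ] 0.5
bench_block side [0.4267 0.0237 0.    ] 0.76
burr_rack top [ 0.7269 -0.1064  0.    ] 0.68
burr_rack side [ 0.7328 -0.107   0.    ] 0.85
mug top [ 0.6168 -0.4225  0.    ] 0.6
mug side [ 0.6159 -0.4286  0.    ] 0.91
```

```bash
python3 -m pendant '[[0,-0.5,0.6,-0.45,0,0,0],[0,-0.5,0.6,-0.45,0,0,0],[0,-0.5,0.6,-0.45,0,0,0],[0,-0.5,0.6,-0.45,0,0,0],[0,-0.5,0.6,-0.45,0,0,0]]' 20; python3 -c "
from h import *;s=ctrl.state();print(s['joints'],s['time_s'],ctrl.tips_ahead)"
```

```text
time_s: 1.62
ee_pos: [0.2565, 0.3876, 0.3412]
orientation: [-2.548, -1.837, -0.0]
wrist_force: [0.5, 1.4, -0.0]
grip_width: 0.0253
[ 9.86197470e-01 -6.20478468e-02  2.06007496e-01  1.83858149e+00
 -5.12637822e-05  1.30753655e+00] 1.6167 0.019
```

```bash
python3 -m pendant '[[0,-0.65,0.76,0,0,0,0],[0,-0.65,0.76,0,0,0,0],[0,-0.65,0.76,0,0,0,0],[0,-0.65,0.76,0,0,0,0],[0,-0.65,0.76,0,0,0,0]]' 20;  python3 -m pendant '[[0,-0.65,0.76,0,0,0,0],[0,-0.65,0.76,0,0,0,0],[0,-0.65,0.76,0,0,0,0],[0,-0.65,0.76,0,0,0,0],[0,-0.65,0.76,0,0,0,0]]' 20; python3 -m pendant '[[0,-0.65,0.76,0,0,0,0],[0,-0.65,0.76,0,0,0,0],[0,-0.65,0.76,0,0,0,0],[0,-0.3,0.4,0,0,0,0],[0,0,0,0,0,0,0]]' 20; cat > go.py <<'E'
import sys
from h import *
from scipy.spatial.transform import Rotation as R
np.set_printoptions(precision=3,suppress=True)
s=ctrl.state();t=np.array([float(a) for a in sys.argv[1:4]])
M=R.from_rotvec(s['orientation']).as_matrix()
print('pos',s['ee_pos'],'F',s['wrist_force'],'j',s['joints'],s['time_s']);print('axes',M.tolist());print('units',M.T@(t-s['ee_pos'])/.04)
E
python3 go.py .610 -.198 .20
```

```text
time_s: 2.03
ee_pos: [0.3597, 0.2157, 0.3405]
orientation: [2.548, 1.837, 0.001]
wrist_force: [0.2, 2.1, -0.2]
grip_width: 0.0001
time_s: 2.45
ee_pos: [0.4629, 0.0441, 0.3406]
orientation: [2.549, 1.836, 0.001]
wrist_force: [0.7, 1.2, 0.0]
grip_width: 0.0
time_s: 2.87
ee_pos: [0.5372, -0.0765, 0.3386]
orientation: [-2.551, -1.832, 0.003]
wrist_force: [1.0, 0.6, 0.2]
grip_width: 0.0001
pos [ 0.537 -0.077  0.339] F [1.005 0.643 0.184] j [-0.141  0.125  0.393  1.84  -0.001  0.184] 2.8667
axes [[0.31976928253489373, 0.9474937695225848, -0.0017783877535604176], [0.9474949563376861, -0.3197704500586466, -0.0004086366804615405], [-0.0009558565610705012, -0.0015543439687825764, -0.9999983351751447]]
units [-2.291  2.702  3.464]
```

```bash
python3 -m pendant '[[0,-0.46,0.54,0.4,0,0,0],[0,-0.46,0.54,0.7,0,0,0],[0,-0.46,0.54,0.7,0,0,0],[0,-0.46,0.54,0.7,0,0,0],[0,-0.46,0.54,0.7,0,0,0]]' 20;  python3 -m pendant '[[0,0,0,0,0,0,0],[0,0,0,0,0,0,0],[0,0,0,0,0,0,0],[0,0,0,0,0,0,0],[0,0,0,0,0,0,0]]' ; python3 go.py .610 -.198 .182; python3 - <<'E'
from h import *
for c in ['side','top']:
    i=save(c,c+'1.png'); j=i[130:230,190:340] if c=='side' else i[120:220,230:380]
    cv2.imwrite('pics/%s1b.png'%c,cv2.resize(j,None,fx=5,fy=5,interpolation=cv2.INTER_CUBIC)[:,:,::-1])
s=ctrl.state()['ee_pos']-[0,0,.019]
print(proj('side',s),proj('top',s))
E
```

```text
time_s: 3.28
ee_pos: [0.6093, -0.195, 0.2114]
orientation: [2.548, 1.837, 0.001]
wrist_force: [0.0, 0.6, -0.2]
grip_width: -0.0001
time_s: 3.7
ee_pos: [0.6092, -0.1937, 0.2144]
orientation: [2.546, 1.837, 0.003]
wrist_force: [0.4, -0.0, 0.5]
grip_width: 0.0001
pos [ 0.609 -0.194  0.214] F [ 0.37  -0.026  0.465] j [-0.308  0.294  0.345  1.619  0.     0.013] 3.7
axes [[0.31526024160884003, 0.949001058326942, 0.0028233588293914967], [0.949005241225258, -0.3152594032167493, -0.0007488727586372321], [0.00017940937912175325, 0.0029154721337743923, -0.999995733908156]]
units [-0.096  0.051  0.811]
[[158.71902754 250.13689618]] [[162.49191445 306.1950232 ]]
```

View pics/side1b.png

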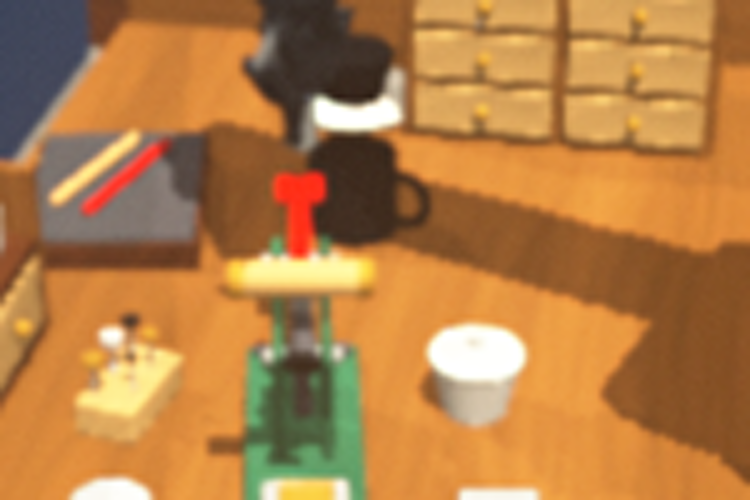

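View pics/top1b.png

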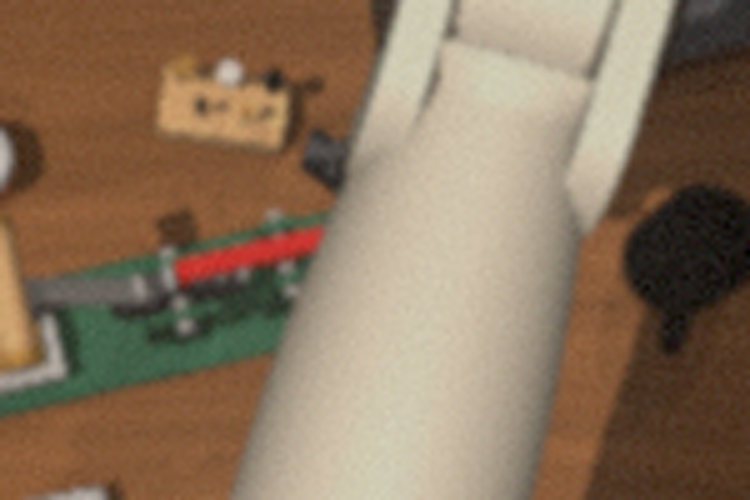

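```bash
python3 -m pendant '[[0,-0.05,0.02,0.14,0,0,0],[0,-0.05,0.02,0.14,0,0,0],[0,-0.05,0,0.14,0,0,0],[0,0,0,0.14,0,0,0],[0,0,0,0.1,0,0,0]]';python3 -m pendant '[[0,-0.02,0.01,0.08,0,0,0],[0,-0.02,0.01,0.08,0,0,0],[0,-0.02,0.01,0.08,0,0,0],[0,-0.02,0.01,0.08,0,0,0],[0,0,0,0,0,0,0]]'; python3 go.py .61 -.198 .155
```

```text
time_s: 4.22
ee_pos: [0.6082, -0.2009, 0.1846]
orientation: [-2.548, -1.836, 0.001]
wrist_force: [0.4, -0.3, -0.3]
grip_width: -0.0
time_s: 4.63
ee_pos: [0.6092, -0.2049, 0.1729]
orientation: [2.548, 1.836, -0.0]
wrist_force: [0.2, -2.3, 2.4]
grip_width: 0.0003
pos [ 0.609 -0.205  0.173] F [ 0.224 -2.315  2.39 ] j [-0.324  0.297  0.268  1.542 -0.001 -0.002] 4.6333
axes [[0.3166565413826814, 0.9485401850494045, 0.0003900589695176838], [0.948540020039471, -0.31665613706326035, -0.0008492606747398948], [-0.0006820433110586162, 0.0006389104907583365, -0.999999563305058]]
units [ 0.171 -0.035  0.447]
```

```bash
python3 -m pendant '[[0,-0.02,0.01,0.08,0,0,0],[0,-0.02,0.01,0.08,0,0,0],[0,-0.02,0.01,0.08,0,0,0],[0,-0.02,0.01,0.06,0,0,0],[0,0,0,0.0,0,0,0]]';python3 -m pendant '[[0,0,0,0.05,0,0,0],[0,0,0,0.05,0,0,0],[0,0,0,0.05,0,0,0],[0,0,0,0.0,0,0,0],[0,0,0,0,0,0,0]]'; python3 - <<'E'
from h import *
c='side'
i=save(c,c+'2.png'); j=i[130:230,190:340]
cv2.imwrite('pics/%s2b.png'%c,cv2.resize(j,None,fx=5,fy=5,interpolation=cv2.INTER_CUBIC)[:,:,::-1])
E
```

```text
time_s: 5.05
ee_pos: [0.6096, -0.208, 0.1603]
orientation: [-2.548, -1.836, 0.0]
wrist_force: [1.5, -2.6, 2.1]
grip_width: -0.0002
time_s: 5.47
ee_pos: [0.6097, -0.2081, 0.1555]
orientation: [2.548, 1.836, 0.0]
wrist_force: [0.7, -5.0, 4.8]
grip_width: -0.0001
```

View pics/side2b.png

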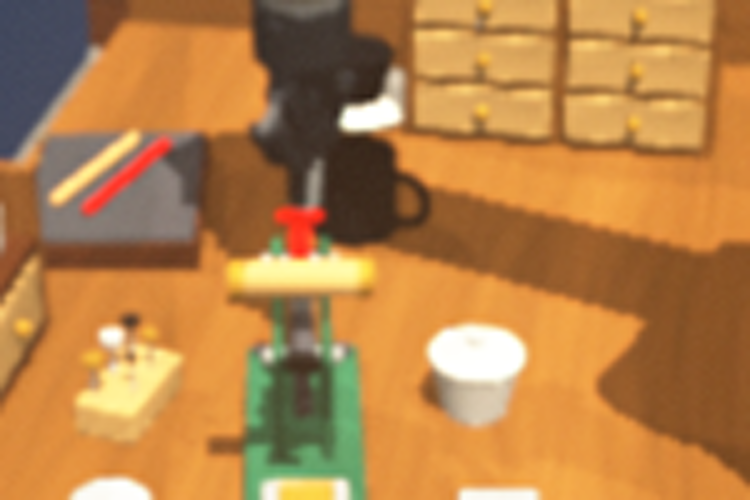

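Side view: the tab's top edge has sunk from about row 164 to row 172 with the fingertip on it. I'll press a little further until the force shows the stop.

```bash
python3 -m pendant '[[0,0,0,0.05,0,0,0],[0,0,0,0.05,0,0,0],[0,0,0,0.0,0,0,0],[0,0,0,0.0,0,0,0],[0,0,0,0,0,0,0]]';  python3 go.py .61 -.198 .155
```

```text
time_s: 5.93
ee_pos: [0.61, -0.2082, 0.1542]
orientation: [2.546, 1.835, 0.003]
wrist_force: [-3.9, -3.6, 19.6]
grip_width: -0.0
pos [ 0.61  -0.208  0.154] F [-3.855 -3.609 19.628] j [-0.329  0.297  0.233  1.503 -0.    -0.007] 5.9333
axes [[0.31636672143583644, 0.9486294393428093, 0.0037794682281472596], [0.9486368544257794, -0.31636222073345976, -0.001750347895898288], [-0.0004647505812926376, 0.004139094676549246, -0.9999913259134582]]
units [ 0.242 -0.081 -0.019]
```

Force rose to 20 N, so the tab is at its stop. Lifting off.

```bash
python3 -m pendant '[[0,0,0,-0.3,0,0,0],[0,0,0,-0.8,0,0,0],[0,0,0,-1,0,0,0],[0,0,0,-1,0,0,0],[0,0,0,-0.8,0,0,0]]';  python3 go.py .557 .043 .30; python3 - <<'E'
from h import *
c='side'
i=save(c,c+'3.png'); j=i[130:230,190:340]
cv2.imwrite('pics/%s3b.png'%c,cv2.resize(j,None,fx=5,fy=5,interpolation=cv2.INTER_CUBIC)[:,:,::-1])
E
```

```text
time_s: 6.35
ee_pos: [0.609, -0.2069, 0.3096]
orientation: [-2.548, -1.837, -0.001]
wrist_force: [0.4, -0.4, 0.2]
grip_width: 0.0002
pos [ 0.609 -0.207  0.31 ] F [ 0.444 -0.367  0.192] j [-0.328  0.368  0.627  1.83   0.001 -0.007] 6.35
axes [[0.31574560600718876, 0.9488438109298967, 0.00036707926076784707], [0.9488431789580345, -0.3157458193764027, 0.001095121516334596], [0.0011550030149574731, 2.5208458899507458e-06, -0.999999332980618]]
units [ 5.518 -3.206  0.247]
```

View pics/side3b.png

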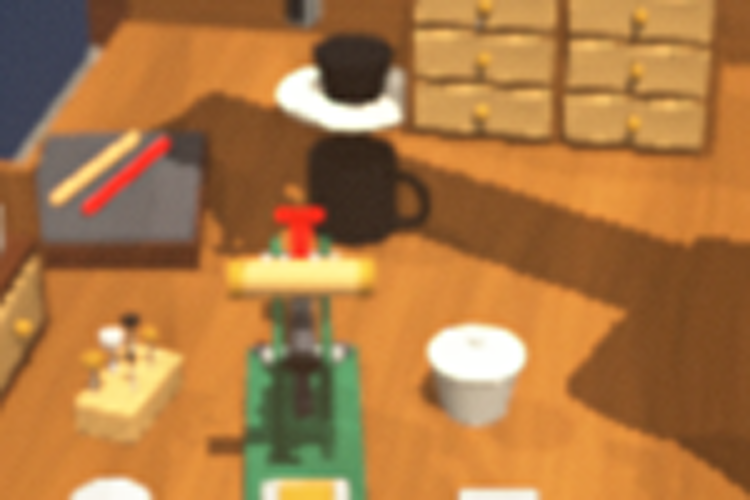

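The tab stays down (row ~172) and the arm is still raised. Next, over to the handle.

```bash
python3 -m pendant '[[0,0.78,-0.45,0,0,0,0],[0,0.78,-0.45,0,0,0,0],[0,0.78,-0.45,0,0,0,0],[0,0.78,-0.45,0,0,0,0],[0,0.78,-0.45,0,0,0,0]]';python3 -m pendant '[[0,0.78,-0.45,0,0,0,0],[0,0.78,-0.45,0,0,0,0],[0,0,0,0.3,0,0,0],[0,0,0,0.3,0,0,0],[0,0,0,0,0,0,0]]';  python3 go.py .559 .041 .248; python3 - <<'E'
from h import *
for c in ['side','top']:
    i=save(c,c+'4.png'); j=i[130:230,190:340] if c=='side' else i[120:220,180:330]
    cv2.imwrite('pics/%s4b.png'%c,cv2.resize(j,None,fx=5,fy=5,interpolation=cv2.INTER_CUBIC)[:,:,::-1])
E
```

```text
time_s: 6.82
ee_pos: [0.5725, -0.0293, 0.3064]
orientation: [-2.547, -1.836, 0.001]
wrist_force: [0.9, 0.3, -0.1]
grip_width: 0.0002
time_s: 7.23
ee_pos: [0.558, 0.0405, 0.2805]
orientation: [-2.544, -1.838, 0.005]
wrist_force: [-0.9, 0.2, -0.7]
grip_width: -0.0003
pos [0.558 0.041 0.28 ] F [-0.883  0.236 -0.725] j [0.072 0.129 0.28  1.727 0.001 0.392] 7.2333
axes [[0.31430641578485735, 0.9493117581491786, -0.004320050484852302], [0.949321249108398, -0.31430689304430043, 0.0005856416221266577], [-0.0008018651677420563, -0.004285186641676387, -0.9999904970486961]]
units [0.02  0.023 0.812]
```

View pics/side4b.png

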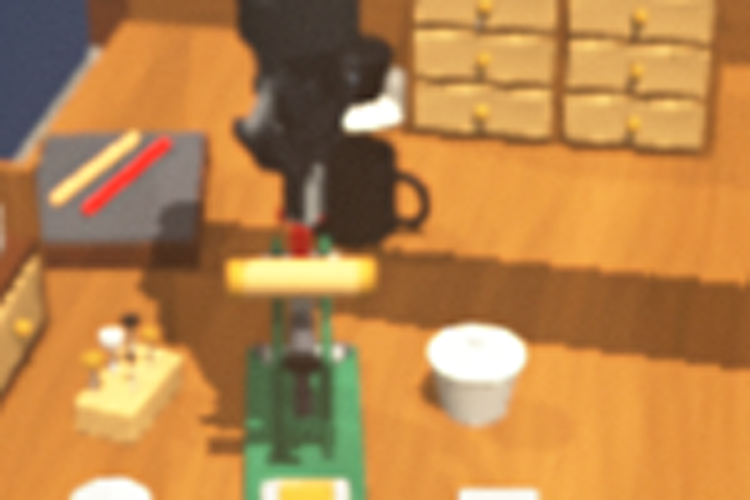

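View pics/top4b.png

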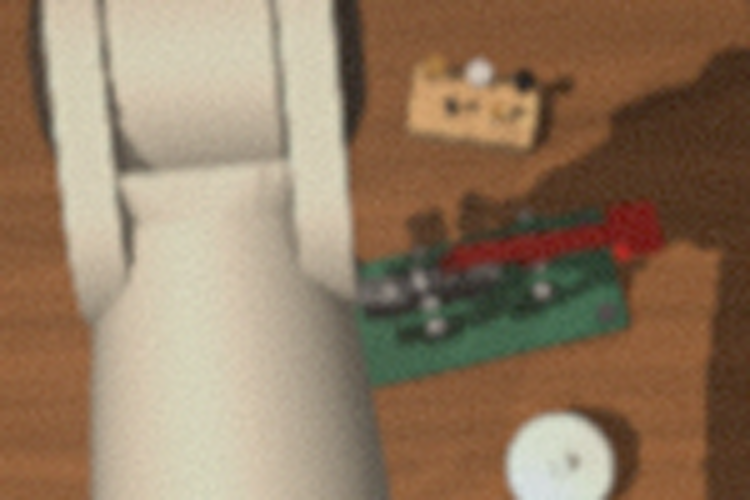

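```bash
python3 -m pendant '[[0,0.02,0.02,0.2,0,0,0],[0,0,0,0.2,0,0,0],[0,0,0,0.2,0,0,0],[0,0,0,0.1,0,0,0],[0,0,0,0.1,0,0,0]]';python3 -m pendant '[[0,0.05,-0.03,0.05,0,0,0],[0,0.05,-0.03,0.07,0,0,0],[0,0.07,-0.04,0.1,0,0,0],[0,0.07,-0.04,0.1,0,0,0],[0,0.0,0,0,0,0,0]]';  python3 go.py .559 .041 .248
```

```text
time_s: 7.75
ee_pos: [0.5599, 0.0395, 0.2502]
orientation: [-2.549, -1.836, 0.001]
wrist_force: [-1.0, -0.4, -0.0]
grip_width: -0.0001
time_s: 8.17
ee_pos: [0.5574, 0.0522, 0.2388]
orientation: [-2.546, -1.837, -0.003]
wrist_force: [0.2, 1.2, 2.6]
grip_width: -0.0001
pos [0.557 0.052 0.239] F [0.175 1.176 2.552] j [0.092 0.106 0.174 1.638 0.002 0.413] 8.1667
axes [[0.3151787738836025, 0.94903224655274, 0.0003680982047499214], [0.9490295498650502, -0.3151787676809056, 0.0022930080867654455], [0.0022921553545052448, -0.0003733714037319673, -0.9999973033051769]]
units [-0.251  0.127 -0.232]
```

```bash
python3 -m pendant '[[0,0.07,-0.04,0.11,0,0,0],[0,0.07,-0.04,0.11,0,0,0],[0,0.07,-0.04,0.11,0,0,0],[0,0.07,-0.04,0.11,0,0,0],[0,0.07,-0.04,0.11,0,0,0]]';  python3 go.py .559 .041 .248
```

```text
time_s: 8.58
ee_pos: [0.5548, 0.0681, 0.2176]
orientation: [-2.547, -1.838, -0.006]
wrist_force: [-2.3, 6.5, 7.7]
grip_width: 0.0001
pos [0.555 0.068 0.218] F [-2.309  6.453  7.677] j [0.121 0.096 0.122 1.594 0.003 0.442] 8.5833
axes [[0.31511255743026556, 0.9490513855758328, 0.0023545034188652346], [0.949048020574362, -0.3151185299467554, 0.002857748778522117], [0.003454098093991481, 0.0013340242830162975, -0.9999931447692876]]
units [-0.607  0.315 -0.762]
```

```bash
python3 -m pendant '[[0,0.1,-0.06,0.12,0,0,0],[0,0.08,-0.04,0.15,0,0,0],[0,0.08,-0.04,0.15,0,0,0],[0,0.07,-0.04,0.15,0,0,0],[0,0.07,-0.04,0.15,0,0,0]]';  python3 go.py .559 .041 .248
```

```text
time_s: 9.0
ee_pos: [0.5514, 0.0852, 0.1874]
orientation: [-2.548, -1.837, -0.002]
wrist_force: [-1.5, 3.4, 3.4]
grip_width: 0.0004
pos [0.551 0.085 0.187] F [-1.539  3.354  3.427] j [0.153 0.09  0.058 1.538 0.001 0.474] 9.0
axes [[0.3157372093059089, 0.9488463755502969, 0.0007551587790155129], [0.9488460190200421, -0.31573782727440114, 0.0009255365245103232], [0.0011166241688545864, 0.0004243030818373258, -0.9999992865584257]]
units [-0.986  0.53  -1.515]
```

```bash
python3 -m pendant '[[0,0.06,-0.03,0.16,0,0,0],[0,0.05,-0.03,0.16,0,0,0],[0,0.05,-0.03,0.16,0,0,0],[0,0.04,-0.02,0.16,0,0,0],[0,0.04,-0.02,0.16,0,0,0]]';  python3 go.py .559 .041 .248;python3 - <<'E'
from h import *
for c in ['side']:
    i=save(c,c+'5.png'); j=i[130:250,180:330] 
    cv2.imwrite('pics/%s5b.png'%c,cv2.resize(j,None,fx=5,fy=5,interpolation=cv2.INTER_CUBIC)[:,:,::-1])
E
```

```text
time_s: 9.42
ee_pos: [0.5493, 0.0951, 0.1546]
orientation: [-2.549, -1.837, 0.001]
wrist_force: [-1.0, 2.5, 2.0]
grip_width: 0.0003
pos [0.549 0.095 0.155] F [-0.98   2.457  2.026] j [ 0.172  0.09  -0.005  1.476 -0.     0.493] 9.4167
axes [[0.3163876023119148, 0.9486299086013218, -0.00042615767737244354], [0.9486299457958768, -0.31638770867151617, -0.0002091432529758667], [-0.00033323059603172214, -0.00033809560203756906, -0.9999998873243607]]
units [-1.208  0.657 -2.334]
```

View pics/side5b.png

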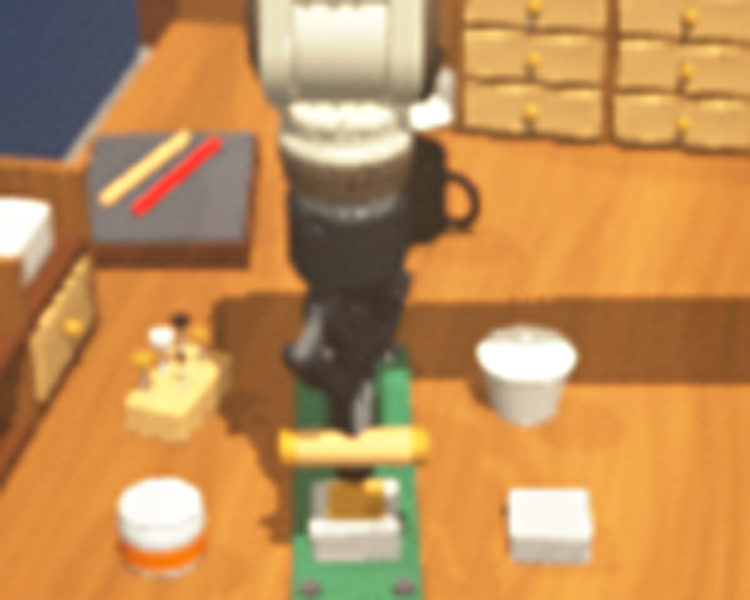

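The handle (row ~219) is following and the pad is just above the blank. Last stretch.

```bash
python3 -m pendant '[[0,0.02,-0.01,0.16,0,0,0],[0,0.02,-0.01,0.16,0,0,0],[0,0.01,0,0.14,0,0,0],[0,0.01,-0.01,0.12,0,0,0],[0,0.01,0,0.1,0,0,0]]';python3 -m pendant '[[0,0,0,0.06,0,0,0],[0,0,0,0.05,0,0,0],[0,0,0,0.03,0,0,0],[0,0,0,0,0,0,0],[0,0,0,0,0,0,0]]';  python3 go.py .559 .041 .248
```

```text
time_s: 9.88
ee_pos: [0.5491, 0.098, 0.1276]
orientation: [-2.549, -1.837, 0.001]
wrist_force: [-1.9, 1.6, 1.4]
grip_width: 0.0002
time_s: 10.3
ee_pos: [0.5492, 0.0979, 0.1227]
orientation: [2.548, 1.836, -0.0]
wrist_force: [0.3, 0.6, 0.1]
grip_width: -0.0001
pos [0.549 0.098 0.123] F [0.325 0.627 0.093] j [ 0.177  0.095 -0.062  1.414 -0.     0.499] 10.3
axes [[0.3164084429811656, 0.9486230528696165, -2.7830988821577444e-05], [0.9486229546901765, -0.3164084233372006, -0.0004466275257455967], [-0.0004324871262613416, 0.00011491560516582058, -0.9999998998746399]]
units [-1.274  0.682 -3.133]
```

```bash
python3 -m pendant '[[0,0,0,0.03,0,0,0],[0,0,0,0.03,0,0,0],[0,0,0,0.02,0,0,0],[0,0,0,0,0,0,0],[0,0,0,0,0,0,0]]';  python3 go.py .559 .041 .248
```

```text
time_s: 10.72
ee_pos: [0.5494, 0.0981, 0.1209]
orientation: [2.548, 1.836, 0.002]
wrist_force: [-4.3, -0.9, 10.4]
grip_width: -0.0001
pos [0.549 0.098 0.121] F [-4.322 -0.948 10.425] j [ 0.177  0.094 -0.066  1.409 -0.     0.499] 10.7167
axes [[0.3162953782459732, 0.9486595945345077, 0.0014857314227281816], [0.9486605927139963, -0.3162958596463197, 9.487952962998047e-05], [0.0005599390736637616, 0.001379444895387011, -0.9999988917993933]]
units [-1.276  0.683 -3.178]
```

10 N at the height expected for a level arm (0.1209 against 0.121). I'll press slightly more, hold, then lift off.

```bash
python3 -m pendant '[[0,0,0,0.02,0,0,0],[0,0,0,0,0,0,0],[0,0,0,0,0,0,0],[0,0,0,0,0,0,0],[0,0,0,0,0,0,0]]';  python3 -m pendant '[[0,0,0,-0.15,0,0,0],[0,0,0,-0.4,0,0,0],[0,0,0,-0.8,0,0,0],[0,0,0,-1,0,0,0],[0,0,0,-1,0,0,0]]'; python3 -m pendant '[[0,0.3,-0.5,-0.7,0,0,0],[0,0.4,-0.8,0,0,0,0],[0,0.4,-0.8,0,0,0,0],[0,0.4,-0.8,0,0,0,0],[0,0.4,-0.8,0,0,0,0]]';python3 -m pendant '[[0,0.4,-0.8,0,0,0,0],[0,0.4,-0.8,0,0,0,0],[0,0,0,0,0,0,0],[0,0,0,0,0,0,0],[0,0,0,0,0,0,0]]'; python3 - <<'E'
from h import *
for c in ['side','top']:
    i=save(c,c+'6.png'); j=i[130:250,180:330] if c=='side' else i[120:220,190:340]
    cv2.imwrite('pics/%s6b.png'%c,cv2.resize(j,None,fx=5,fy=5,interpolation=cv2.INTER_CUBIC)[:,:,::-1])
    for n in ['cross_handle','pawl_tab','blank']: print(c,n,[(m['centre'],round(m['p'],2)) for m in mark_of(c,n)[:2]])
import fit
P=[.5763,-.0399,.2097,.95]
for q in (.85,.95): P[3]=q;print(q,proj('side',fit.W(P,fit.H(0)(P))),proj('top',fit.W(P,fit.H(0)(P))))
E
```

```text
time_s: 11.13
ee_pos: [0.5494, 0.0981, 0.1208]
orientation: [2.548, 1.836, 0.003]
wrist_force: [-5.5, -1.2, 15.2]
grip_width: -0.0
time_s: 11.55
ee_pos: [0.5486, 0.0979, 0.2536]
orientation: [-2.548, -1.836, 0.002]
wrist_force: [0.4, 0.8, 0.9]
grip_width: 0.0001
time_s: 11.97
ee_pos: [0.4318, 0.2178, 0.2808]
orientation: [2.549, 1.836, 0.001]
wrist_force: [-0.2, 0.2, 0.5]
grip_width: -0.0001
time_s: 12.38
ee_pos: [0.3824, 0.2676, 0.2807]
orientation: [2.548, 1.838, 0.0]
wrist_force: [-0.9, 0.1, -0.4]
grip_width: -0.0003
side cross_handle [([226.5, 248.9], 0.83)]
side pawl_tab [([171.8, 248.9], 0.47), ([200.8, 250.0], 0.26)]
side blank [([228.4, 253.0], 0.58)]
top cross_handle [([188.0, 215.2], 0.71)]
top pawl_tab [([166.2, 304.9], 0.52)]
top blank [([173.1, 366.0], 0.61), ([189.2, 233.9], 0.59)]
0.85 [[223.1308 250.9469]] [[188.5353 215.4505]]
0.95 [[227.5008 251.0236]] [[189.4106 215.6338]]
```

View pics/side6b.png

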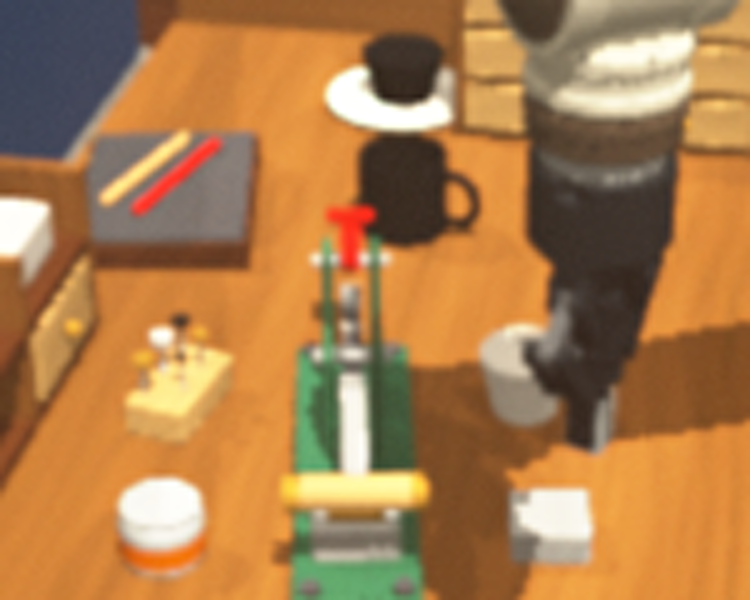

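View pics/top6b.png

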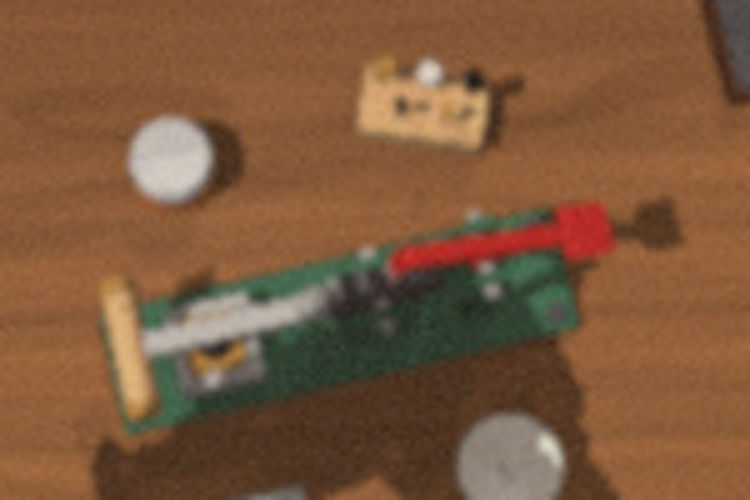

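```bash
python3 -c "
from cell import ctrl
print(ctrl.close_job())"
```

```text
the job is handed in; nothing more can be done
None
```

The clamp is closed on the blank with the pawl left free, and I handed the job in at about 12.5 s of the 42 s.

**Pawl:** With the fingers shut, I pressed the red tab down about 27 mm until the force rose to 20 N at its stop. After the fingers lifted off, it was still down, at row 172 in the side view against about 164 before.

**Arm:** I pushed the cross handle down its arc with the fingertips. It passed the tooth at about 0.26 rad freely and stopped at a height of 0.1208 m with 15 N on it, where a level arm should give 0.121 m.

**Last checks, after backing off:**
- **Handle:** it shows at row 228 and column 251 in the side view, where I expected row 227.5 for 0.95 rad. The network put it at row 226.5.
- **Blank:** it is under the pad on the anvil, but mostly hidden. I judged it by eye and did not measure any shift. In the top view, the network's best find for it was false (column 366), and only its second find fitted.
- **Other things:** the ones in the last close-up pictures look unmoved. I did not check the hammer or the wax jar again.
- **Robot:** it is clear of everything.

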